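# Slide the power module along the rail into its pocket

## Task

On the aluminium fixture, push the loose black power module flat against the long rail first, still out in the middle of the rail, then slide it along the rail all the way home into the corner pocket at the end that has the green marker, so that it sits square against both the rail and the end stop. Use only the fingertips or the outside of the fingers, gently: the module stays flat on the plate and is never lifted or squeezed between the fingers. Leave the brass standoff, the jar and the screwdriver where they are, and finish with the hand clear.

Things in the scene. Friction and masses are not known exactly. Their poses are not given: they have to be found in the camera images.
- module_center (a point): Loose black power module, a block 36 x 36 x 12 mm, about 50 g, yellow label on top, green lower edge. The point is its centre, 6 mm above the plate; axes square to its sides, z up. It starts on the open plate, turned up to 0.35 rad from the fixture's axes, and slides with ordinary friction. It breaks if the hand presses or squeezes it with over 35 N.
- fixture: Fixed aluminium fixture. Origin on the bench surface; x points away from the robot to the rail, y along the rail (to the left), z up. Plate top at z = 10 mm, x = -120 to 60, y = -160 to 160 mm, open and flat between the pockets. Dark steel rail all along y: inner face at x = 45, top at z = 22 mm. Dark corner pocket at each end: end stop's inner face at y = 130 or -130 mm, 14 mm thick, 12 mm high.
- pocket_left (a point): Where the module's centre is when fully home in the pocket at the fixture's +y end (fixture x = 27, y = 112, z = 16 mm). Axes as the fixture. A short lip, 12 mm high and thick, inner face at fixture x = 6 mm, runs from the end stop to y = 110 mm, then a slanted lead-in to y = 100 mm: the pocket is 39 mm wide and is entered along the rail.
- pocket_right (a point): Mirror image: where the module's centre is when fully home in the pocket at the fixture's -y end (fixture x = 27, y = -112, z = 16 mm).
- green_marker: Fixed green plastic stud, 26 mm across, 12 mm high, on the plate beside the end stop at one end (fixture x = -30 mm, |y| = 145 mm): its end of the fixture has the pocket to use. Origin at the centre of its foot.
- red_marker: Fixed red plastic stud of the same shape at the other end: the pocket not to use.
- standoff: Loose brass standoff, upright, 14 mm across, 26 mm high, 30 g, on the plate near one of its corners on the robot's side; leave it alone. Origin at the centre of its foot.
- flux_jar: Loose amber jar with a white cap, 48 mm across, 45 mm high, on the bench left of the fixture; leave it alone. Origin at the centre of its foot.
- driver: Loose screwdriver, 160 mm long, lying on the bench right of the fixture; leave it alone. Its x axis runs along it.
Things that resemble listed ones, but are neither listed nor needed, are in the scene too. What is shaped like the part that bears module_center but blue is not meant.

How it is judged:
By the outcome, as a careful person would: the job done as asked, in the order asked, and still so for the second after the job is handed in, with the robot touching nothing.
It also fails if it takes over 42 s, if anything falls off the work surface, if the arm or the gripper's body presses on something with over 40 N, if the wrist force passes 120 N, or if a joint passes its speed limit or range.

## Robot

A 6-joint arm with a two-finger parallel gripper is mounted at the origin on the work surface. World frame = base frame: x ahead of the robot, y to its left, z up, the work surface at z = 0. Lengths are in m, angles in rad, forces in N, time in s.
With the tool pointing down it reaches from about 0.3 to 0.75 m from the base axis. Payload 8.5 kg.
Tool frame: the origin (TCP) lies between the finger pads; the fingertips stand 22 mm ahead of it and the grasp point (between the pads) lies 3 mm ahead of it; x points along the fingers, y is the direction in which the jaws open and shut, and the axes are right-handed (so a half turn about x gives the same grasp; the last joint's range is limited). The gripper opens to 85 mm and grips with 20 to 120 N. Pads are 22 mm wide; open, the fingers measure 114 mm over their backs; the gripper's body (76 mm by 85 mm) begins 54 mm behind the grasp point. The pads swing forward as they close: fully open they stand 13 mm farther back than shut.
Start: joints at [1.078, 0.381, 1.297, -0, 1.464, -0.215], TCP at [0.151, 0.529, 0.253] pointing down, gripper open.
Joint ranges: [-3.11, 3.11], [-0.89, 2.33], [0.22, 2.48], [-1.42, 4.56], [0.17, 2.85], [-2.88, 2.88]. Speed limits (rad/s): [2.39, 2.39, 3.14, 3.14, 3.14, 3.14].

## Interface

Orientations are given as [roll, pitch, yaw] about the fixed x, y, z axes, in that order (R = Rz(yaw) Ry(pitch) Rx(roll)).
In Python, from station import arm gives the robot as it stands. Calls block until the motion is done:
- arm.goto(position, orientation): joint-space move of the TCP to a pose.
- arm.movel(position, rotation=None, speed=0.15): straight line of the TCP; rotation=None keeps the orientation; speed is the mean speed in m/s.
- arm.goto_joints(angles): joint-space move.
- arm.move_gripper(opening, effort=None): finger opening in m; effort is the grip in N (None keeps the last); returns when the fingers have stopped.
- arm.pause(seconds).
- arm.ik(position, orientation): joint angles nearest the present ones, or None.
- arm.capture(name): name is "scene" or "top" or "wrist"; returns (picture, depth): 420x560x3 uint8, blue, green, red; 420x560 float32, m along the optical axis (not along the pixel's ray), 0 where there is no reading.
- arm.calibration(name): a dict with "K" (3x3 intrinsics, pixels), "rvec" (rotation vector, rad) and "tvec" (3), from world to camera coordinates, as OpenCV has them; the wrist camera has in their place "T_tool_cam" (4x4, takes a point from camera to tool coordinates, whose origin is the TCP and whose axes are the tool frame's). Camera axes: x right, y down, z forward; pixel columns grow to the right and rows downward; lengths in m; the calibration is good to about 2 mm. The wrist camera is an equidistant fisheye: a pixel r from the principal point sees the ray r / f radians off the axis. A picture is of the moment at which its call begins: read the wrist's pose just before it. calibration takes no time and is no camera call.
A pose or a line that the arm cannot do raises arm.Unreachable and nothing moves.
- arm.close_job(): hands the job in, once; it reports no verdict.
Trained networks look in the newest picture that a camera, given by its name, has taken for a name from the list of things; names that differ only in an ending like _2 or _b are one class to them, and where a whole thing is asked for, a point or a joint stands for the part that bears it (a point fixed in the world has none). Each returns a list of dicts, best first, with "score" (0 to 1); they miss things now and then, are a little off and sometimes report something else, mostly with a low value. They report only what shows in the picture. A call takes as long as a camera call. They do not tell look-alikes from the thing itself.
- arm.silhouettes(target, camera): "region" (420x560 bool, what is visible of it).
- arm.landmark_of(target, camera): "location" ([x, y, z] in m, in world coordinates, good to about 4 mm: a listed point, or the origin of a listed thing).
Readings, each from a call of its own:
- arm.get_time(): time.
- arm.get_q(): joint angles.
- arm.get_qd(): joint speeds.
- arm.get_joint_torque(): joint torques, N m.
- arm.get_eef_pos(): TCP position.
- arm.get_tool_rot(): TCP orientation.
- arm.get_wrist_force(): force on the tool from outside, world axes, zero at the start.
- arm.get_moment(): the same for the moment, N m.
- arm.get_opening(): finger opening in m.
Only numpy, scipy, OpenCV 4.12 (cv2) and the standard library are available. Lean on these libraries where they do the work, as an engineer would, in place of code of your own. Each camera call takes 0.05 s, during which the arm holds its last target.

## Working session

There is one attempt and no reset: what is moved stays moved. The work goes in short steps, each a Python script; the robot and the scene stay as the last script left them, time stands still between calls to the robot, and variables do not carry over. Pictures are saved under pics/ and viewed, and the job is handed in when it is done.

```bash
ls; mkdir -p pics; python3 - <<'E'
from station import arm
import cv2
for n in("scene","top"):
    p,d=arm.capture(n); cv2.imwrite(f"pics/{n}0.png",p)
    for t in ["module_center","fixture","green_marker","red_marker","standoff","pocket_left","pocket_right","flux_jar","driver"]:
        print(n,t,[(round(r["score"],2),[round(float(v),4) for v in r["location"]]) for r in arm.landmark_of(t,n)])
    c=arm.calibration(n);print(c)
print(arm.get_time(),arm.get_tool_rot(),arm.get_eef_pos(),arm.get_opening())
E
```

```text
pics
scene module_center [(0.83, [0.3383, 0.0609, 0.0052]), (0.78, [0.3302, 0.1416, 0.0085]), (0.56, [0.5252, -0.348, 0.0015]), (0.52, [0.4983, 0.0347, 0.0145])]
scene fixture [(0.75, [0.5525, 0.0335, 0.001])]
scene green_marker [(0.41, [0.547, 0.1793, 0.0132])]
scene red_marker [(0.61, [0.4941, -0.1062, 0.0092])]
scene standoff [(0.67, [0.499, 0.0356, 0.0145]), (0.51, [0.4864, 0.1749, 0.01])]
scene pocket_left [(0.6, [0.5984, 0.1357, 0.0157])]
scene pocket_right [(0.58, [0.5575, -0.0902, 0.0163])]
scene flux_jar [(0.59, [0.4886, 0.3247, 0.0015]), (0.36, [0.4975, 0.0342, 0.0106])]
scene driver [(0.55, [0.5456, 0.1785, 0.0133])]
{'K': array([[453.96955319,   0.        , 279.63984642],
       [  0.        , 453.96955319, 215.86363659],
       [  0.        ,   0.        ,   1.        ]]), 'rvec': array([ 2.52872806,  0.63921464, -0.16454768]), 'tvec': array([-0.47427538, -0.17910056,  1.10680214])}
top module_center [(0.81, [0.3338, 0.1463, 0.0037]), (0.66, [0.3435, 0.0591, 0.0044]), (0.64, [0.7115, 0.0155, 0.013]), (0.59, [0.4984, 0.0306, 0.0136])]
top fixture [(0.6, [0.5521, 0.0269, -0.0002])]
top green_marker [(0.68, [0.546, 0.1761, 0.0104])]
top red_marker [(0.61, [0.4964, -0.1059, 0.0058])]
top standoff [(0.36, [0.4836, 0.1735, 0.0105])]
top pocket_left [(0.94, [0.599, 0.1335, 0.0166])]
top pocket_right [(0.88, [0.5544, -0.0813, 0.0157])]
top flux_jar [(0.86, [0.4895, 0.3246, -0.0002])]
top driver [(0.91, [0.5281, -0.346, -0.0003])]
{'K': array([[531.46146914,   0.        , 282.56742902],
       [  0.        , 531.46146914, 204.40202687],
       [  0.        ,   0.        ,   1.        ]]), 'rvec': array([ 2.11803253, -2.08405904,  0.24965585]), 'tvec': array([0.00148089, 0.51891474, 1.15387363])}
1.0 [0.98388649 1.57071086 0.70611129] [0.15081937 0.52890618 0.25334718] 0.08572775611533809
```

View pics/scene0.png

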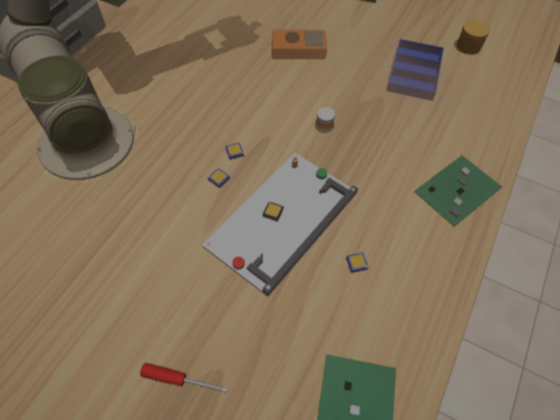

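View pics/top0.png

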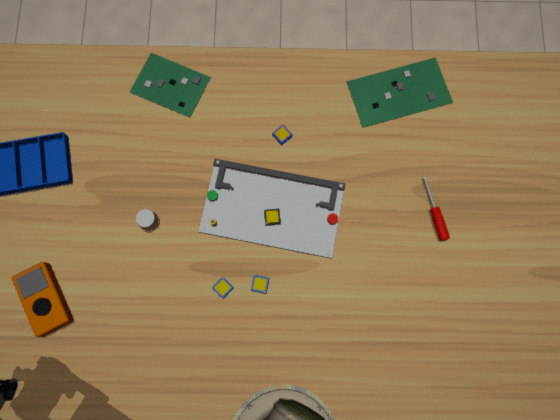

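Green stud is at the left (+y) end (scene pixel 321,173; top 212,196). The black module is at top pixel (272,217), and the blue look-alikes are off the plate. Next I move above the fixture and look with the wrist camera.

```bash
cat > h.py <<'E'
from station import arm
import numpy as np, cv2
from scipy.spatial.transform import Rotation as Ro
def ori(yaw,flip=False):
    y=np.array([-np.sin(yaw),np.cos(yaw),0]); 
    if flip:y=-y
    x=np.array([0,0,-1.]); R=np.column_stack([x,y,np.cross(x,y)])
    return R
def eul(R): return Ro.from_matrix(R).as_euler('xyz')
def wristT():
    p=np.array(arm.get_eef_pos()); R=Ro.from_euler('xyz',arm.get_tool_rot()).as_matrix()
    T=np.eye(4);T[:3,:3]=R;T[:3,3]=p
    return T@np.array(arm.calibration("wrist")["T_tool_cam"])
E
python3 - <<'E'
from h import *
print(arm.calibration("wrist"))
for f in(0,1):
    print(f,arm.ik([.46,.03,.25],eul(ori(-.19,f))))
q=[arm.ik([.46,.03,.25],eul(ori(-.19,f))) for f in(0,1)]
f=int(np.argmin([abs(np.array(v)-arm.get_q()).max() if v is not None else 99 for v in q]))
arm.goto([.46,.03,.25],eul(ori(-.19,f)))
T=wristT(); np.save("T1.npy",T)
p,d=arm.capture("wrist");cv2.imwrite("pics/w1.png",p);np.save("d1.npy",d)
print(f,T,arm.get_time(),arm.get_q(),arm.get_wrist_force())
for t in ["module_center","fixture","green_marker","red_marker","standoff","pocket_left","pocket_right"]:
    print(t,[(round(r["score"],2),[round(float(v),4) for v in r["location"]]) for r in arm.landmark_of(t,"wrist")])
E
```

```text
{'K': array([[325.1922621 ,   0.        , 283.57604439],
       [  0.        , 325.1922621 , 205.29668622],
       [  0.        ,   0.        ,   1.        ]]), 'T_tool_cam': array([[-2.79699202e-04, -3.07108615e-01,  9.51674430e-01,
        -1.19398310e-01],
       [ 9.99999830e-01,  4.01483203e-04,  4.23462155e-04,
         5.96076573e-04],
       [-5.12130174e-04,  9.51674386e-01,  3.07108450e-01,
        -7.94663246e-02],
       [ 0.00000000e+00,  0.00000000e+00,  0.00000000e+00,
         1.00000000e+00]])}
0 [-0.19261218  0.22718566  1.53515149  0.          1.37925551 -1.57340851]
1 [-0.19261218  0.22718566  1.53515149  0.          1.37925551  1.56818415]
0 [[ 1.87463956e-01  9.34771788e-01  3.01759789e-01  3.82106263e-01]
 [ 9.82271415e-01 -1.78512812e-01 -5.72367343e-02  4.61479062e-02]
 [ 3.64703983e-04  3.07139840e-01 -9.51664324e-01  3.69416567e-01]
 [ 0.00000000e+00  0.00000000e+00  0.00000000e+00  1.00000000e+00]] 3.1583 [-1.91296243e-01  2.27193381e-01  1.53503579e+00  1.10770241e-04
  1.37930098e+00 -1.57314953e+00] [-0.10875199 -0.94298455 -0.69668909]
module_center [(0.94, [0.4999, 0.0359, 0.0137]), (0.89, [0.3305, 0.1418, 0.0075]), (0.58, [0.3425, 0.0585, 0.008]), (0.56, [0.7077, 0.0166, 0.0062])]
fixture [(0.85, [0.5505, 0.0344, 0.0031])]
green_marker [(0.84, [0.5468, 0.1801, 0.0042])]
red_marker [(0.92, [0.497, -0.1076, 0.0133])]
standoff [(0.56, [0.4808, 0.1736, 0.0154])]
pocket_left [(0.56, [0.5975, 0.1334, 0.0154])]
pocket_right [(0.62, [0.5589, -0.0823, 0.0133])]<sys>:0: UserWarning: Gimbal lock detected. Setting third angle to zero since it is not possible to uniquely determine all angles.
```

View pics/w1.png

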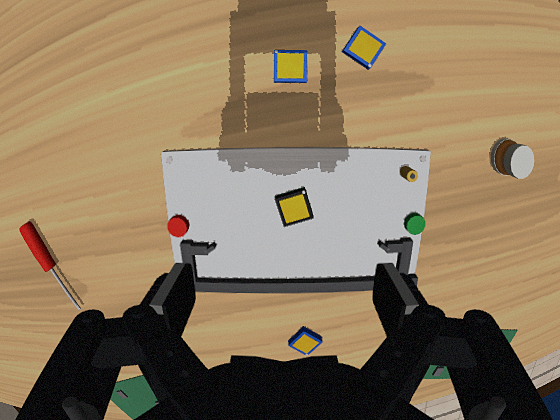

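The wrist picture shows the module at (294,207), tilted. The green stud (415,223) and its pocket are on the right side of the image, with the standoff at (410,173). I'll rectify the picture to measure the poses.

```bash
cat >> h.py <<'E'
def ortho(p,T,z,yaw,org,s=0.0005,xr=(-.13,.07),yr=(-.18,.18)):
    # rows: x from xr[1] (top) down; cols: y from yr[1] (left) 
    K=arm.calibration("wrist")["K"]
    xs=np.arange(xr[1],xr[0],-s); ys=np.arange(yr[1],yr[0],-s)
    Y,X=np.meshgrid(ys,xs); c,sn=np.cos(yaw),np.sin(yaw)
    P=np.stack([org[0]+c*X-sn*Y,org[1]+sn*X+c*Y,np.full_like(X,z)],-1)
    C=(P-T[:3,3])@T[:3,:3]
    th=np.arctan2(np.hypot(C[...,0],C[...,1]),C[...,2]); r=K[0,0]*th/np.hypot(C[...,0],C[...,1])
    return cv2.remap(p,(C[...,0]*r+K[0,2]).astype(np.float32),(C[...,1]*r+K[1,2]).astype(np.float32),cv2.INTER_CUBIC)
E
python3 - <<'E'
from h import *
p=cv2.imread("pics/w1.png");T=np.load("T1.npy")
for z in(.010,.022):
    o=ortho(p,T,z,-.19,(.5505,.0344)); cv2.imwrite(f"pics/o_{int(z*1000)}.png",o)
E
```

```text
(no output)
```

View pics/o_22.png

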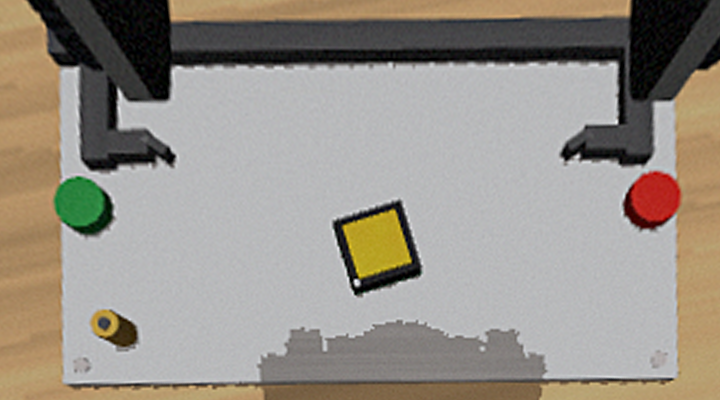

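View pics/o_10.png

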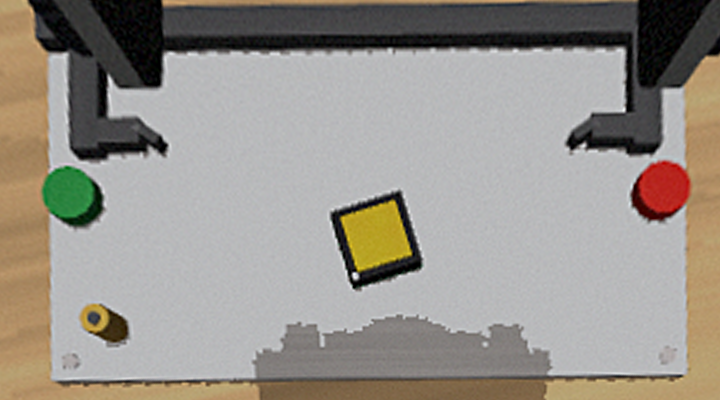

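```bash
cat >> h.py <<'E'
YAW=-.182; ORG=np.array([.5505,.0303])
def F(x,y,z): 
    c,s=np.cos(YAW),np.sin(YAW); return [ORG[0]+c*x-s*y,ORG[1]+s*x+c*y,z]
def toF(p):
    c,s=np.cos(YAW),np.sin(YAW); d=np.array(p[:2])-ORG; return np.round([1e3*(c*d[0]+s*d[1]),1e3*(-s*d[0]+c*d[1]),1e3*p[2]],1)
def FF():
    f=np.array(arm.get_wrist_force());c,s=np.cos(YAW),np.sin(YAW)
    return np.round([c*f[0]+s*f[1],-s*f[0]+c*f[1],f[2]],2)
import warnings;warnings.filterwarnings("ignore")
E
python3 - <<'E'
from h import *
O=eul(ori(YAW))
arm.move_gripper(0.0)
print(arm.get_time(),arm.get_opening())
arm.goto(F(-.102,-.004,.10),O)
T=wristT();np.save("T2.npy",T);p,d=arm.capture("wrist");cv2.imwrite("pics/w2.png",p);print(FF())
arm.movel(F(-.102,-.004,.037),speed=.1)
print(arm.get_time(),toF(arm.get_eef_pos()),FF())
T=wristT();np.save("T3.npy",T);p,d=arm.capture("wrist");cv2.imwrite("pics/w3.png",p)
p,d=arm.capture("top");cv2.imwrite("pics/t3.png",cv2.resize(p[120:300,170:390],None,fx=3,fy=3))
E
```

```text
4.275 -0.0001151305107297404
[-0.23  0.18  0.82]
5.7583 [-101.5   -4.    37.6] [-0.02 -0.27 -0.01]
```

View pics/w3.png

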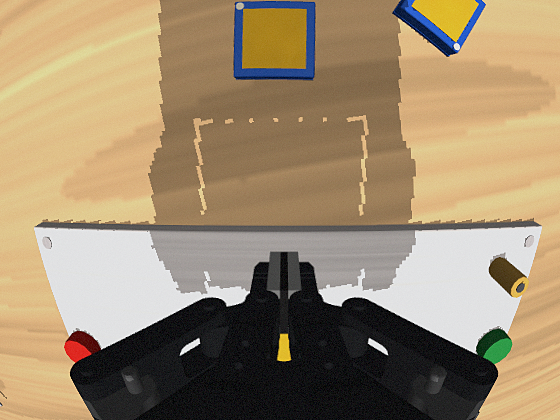

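View pics/w2.png

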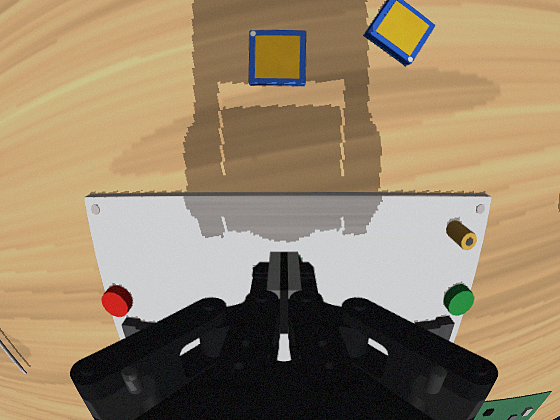

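The closed fingertips are just above the plate behind the module (pixel 283,260) and clear of everything. Now I push gently toward the rail.

```bash
python3 - <<'E'
from h import *
arm.movel(F(-.100,.000,.0355),speed=.1)
print(arm.get_time(),toF(arm.get_eef_pos()),FF())
arm.movel(F(-.060,.000,.0355),speed=.06)
print(arm.get_time(),toF(arm.get_eef_pos()),FF())
p,d=arm.capture("top");cv2.imwrite("pics/t4.png",cv2.resize(p[120:300,170:390],None,fx=3,fy=3))
arm.movel(F(-.012,.000,.0355),speed=.06)
print(arm.get_time(),toF(arm.get_eef_pos()),FF())
p,d=arm.capture("top");cv2.imwrite("pics/t5.png",cv2.resize(p[120:300,170:390],None,fx=3,fy=3))
E
```

```text
6.1083 [-99.8   0.2  35.6] [ 0.24  0.46 -0.23]
6.925 [-60.3   0.   35.4] [-0.17  0.33 -0.76]
7.925 [-12.3   0.   35.4] [-0.98  0.53 -0.68]
```

View pics/t4.png

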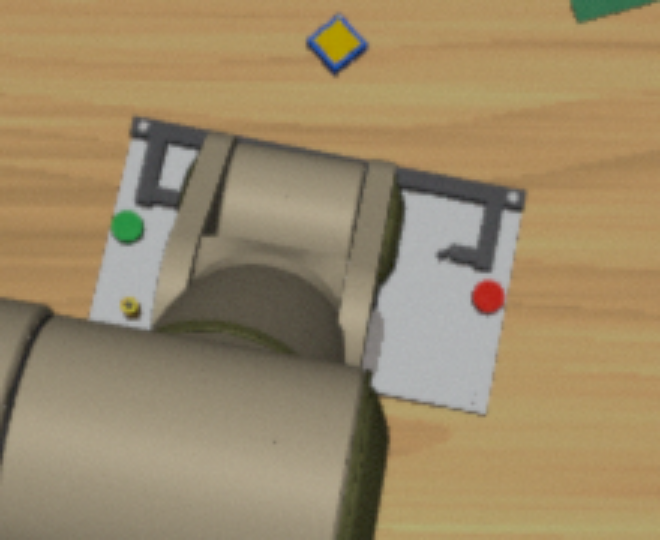

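View pics/t5.png

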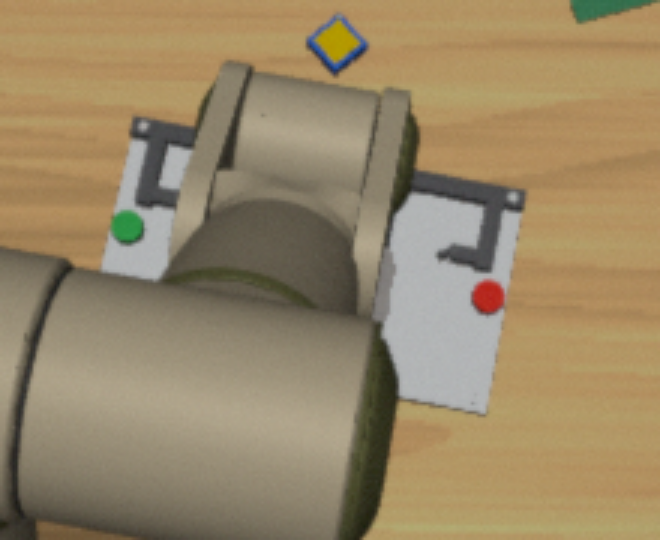

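The arm hides the module from the top camera, so I continue on wrist force in small steps.

```bash
python3 - <<'E'
from h import *
x=-.0105
while x<.008:
    arm.movel(F(x,.000,.0355),speed=.03)
    f=np.mean([FF() for _ in range(3)],axis=0)
    print(arm.get_time(),toF(arm.get_eef_pos()),f)
    if f[0]<-7: break
    x+=.001
p,d=arm.capture("scene");cv2.imwrite("pics/s6.png",cv2.resize(p[130:310,180:400],None,fx=3,fy=3))
T=wristT();np.save("T6.npy",T);p,d=arm.capture("wrist");cv2.imwrite("pics/w6.png",p)
E
```

```text
8.225 [-10.5   0.   35.6] [-0.58  0.31 -0.01]
8.475 [-9.4  0.  35.5] [-1.07  0.06  0.01]
8.725 [-8.5 -0.  35.5] [-0.72 -0.34  0.24]
8.975 [-7.4 -0.  35.5] [-0.3   0.38  0.36]
9.225 [-6.5 -0.  35.5] [-0.33  1.54 -0.39]
9.475 [-5.4 -0.  35.5] [-0.57  0.53 -0.23]
9.725 [-4.4 -0.  35.5] [ 0.26  0.72 -0.01]
9.975 [-3.4 -0.  35.5] [ 0.44 -0.65  0.61]
10.225 [-2.4 -0.  35.5] [-0.23  0.1  -0.37]
10.475 [-1.4 -0.  35.5] [ 0.01 -0.71  0.02]
10.725 [-0.4 -0.  35.5] [ 0.17 -0.58  0.06]
10.975 [ 0.6 -0.  35.5] [-0.99  0.37 -0.17]
11.225 [ 1.6 -0.  35.5] [-1.13  0.1   0.69]
11.475 [ 2.6 -0.  35.5] [-0.39  0.07 -0.28]
11.725 [ 3.6 -0.  35.5] [-0.47  0.09 -0.44]
11.975 [ 4.6 -0.  35.5] [-0.69  0.35  0.72]
12.225 [ 5.5 -0.  35.5] [-0.76  0.24  0.66]
12.475 [ 6.5  0.  35.5] [-0.73 -0.02 -0.38]
12.725 [ 7.5  0.  35.5] [-1.28  0.18 -0.04]
```

View pics/s6.png

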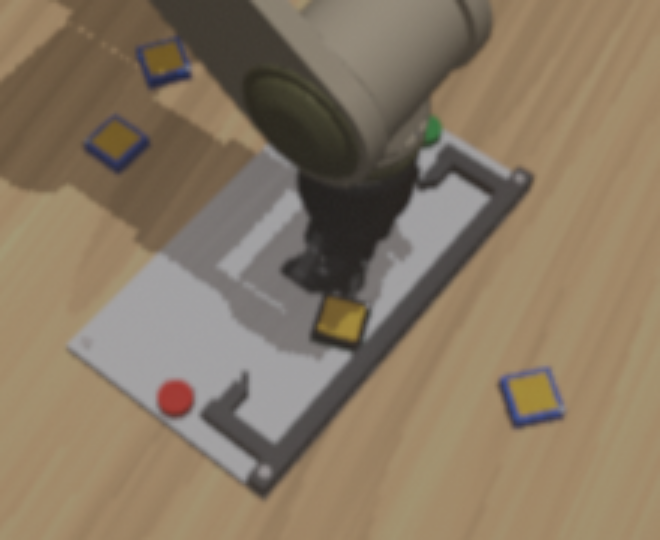

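The scene picture (340,320) shows the module near the rail but slid toward −y past the fingertip, and not square. I back off and look again.

```bash
python3 - <<'E'
from h import *
arm.movel(F(-.03,.015,.0355),speed=.2)
arm.movel(F(-.05,.10,.14),speed=.3)
p,d=arm.capture("top");cv2.imwrite("pics/t7.png",cv2.resize(p[120:300,170:390],None,fx=3,fy=3,interpolation=cv2.INTER_CUBIC))
T=wristT();np.save("T7.npy",T);p,d=arm.capture("wrist");cv2.imwrite("pics/w7.png",p)
o=ortho(p,T,.022,YAW,ORG,xr=(-.06,.08),yr=(-.14,.14)); cv2.imwrite("pics/o7.png",cv2.resize(o,None,fx=1.4,fy=1.4))
for c in("wrist","top"):print([(round(r["score"],2),toF(r["location"])) for r in arm.landmark_of("module_center",c)])
print(arm.get_time(),toF(arm.get_eef_pos()),FF())
E
```

```text
[(0.95, array([ 21.1, -25.4,  12.6])), (0.63, array([-32.6, 146.7,   6.1])), (0.57, array([-209.1,  -11.9,    6.3]))]
[(0.78, array([160.8,  14.6,  13.1])), (0.64, array([ 23.7, -31.4,  13.9])), (0.48, array([-208.5,   -8.2,    4.9]))]
13.975 [-50.   98.9 138.6] [-0.17 -0.74 -0.77]
```

View pics/t7.png

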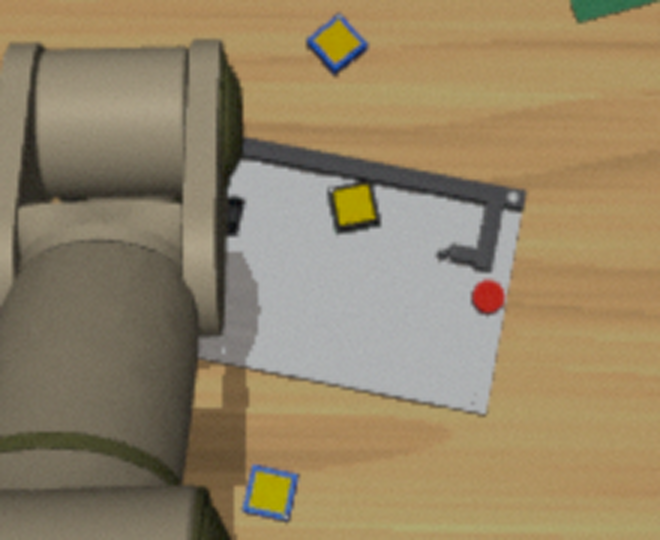

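View pics/o7.png

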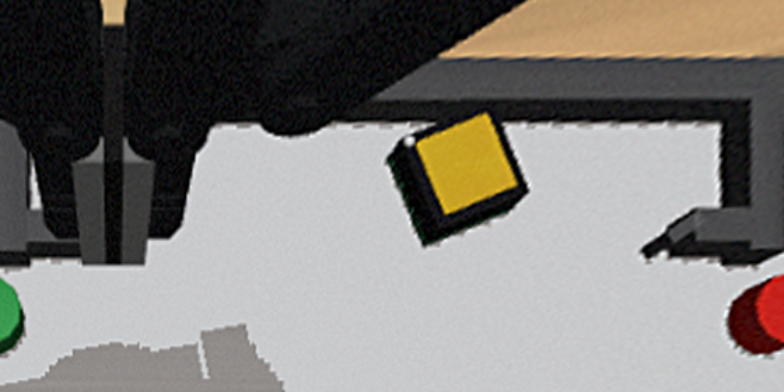

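The module now sits at fixture (22,−27), one corner touching the rail, turned about 20°. It has turned ~65° clockwise, so the narrow tip slipped past it. I'll push again with the fingers opened slightly, so two tips give a wide flat front, centred on the module.

```bash
python3 - <<'E'
from h import *
O=eul(ori(YAW))
arm.goto(F(-.035,-.026,.09),O)
arm.move_gripper(0.012)
arm.movel(F(-.035,-.026,.035),speed=.15)
print(arm.get_time(),toF(arm.get_eef_pos()),FF(),arm.get_opening())
arm.movel(F(-.012,-.026,.035),speed=.08)
x=-.009
while x<.006:
    arm.movel(F(x,-.026,.035),speed=.03)
    f=np.mean([FF() for _ in range(4)],axis=0)
    print(round(arm.get_time(),2),toF(arm.get_eef_pos()),f)
    if f[0]<-6: break
    x+=.0015 if x<-.0035 else .0007
p,d=arm.capture("scene");cv2.imwrite("pics/s8.png",cv2.resize(p[130:310,180:400],None,fx=3,fy=3,interpolation=cv2.INTER_CUBIC))
E
```

```text
15.375 [-34.9 -25.7  35. ] [0.72 0.31 1.06] 0.011778966640882526
16.07 [-10.2 -25.7  34.9] [-5.4   2.16  2.22]
16.32 [ -9.9 -25.6  34.8] [-8.55  1.15  4.85]
```

View pics/s8.png

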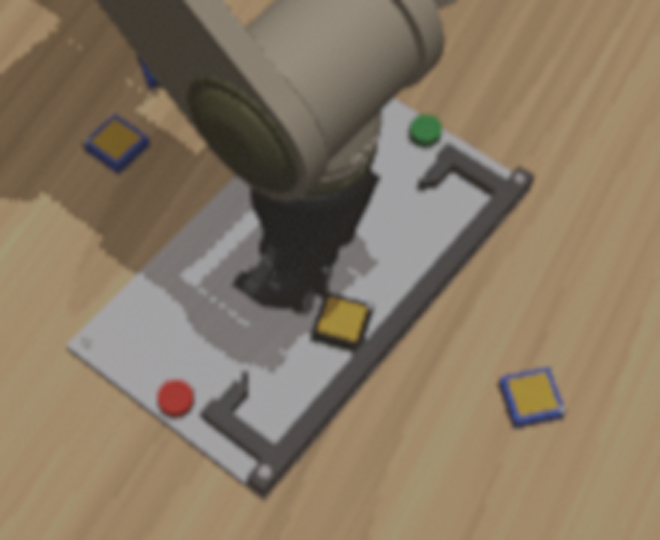

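Contact of about 8 N while the module is still diagonal: corner to corner it jams within the friction cones. Dragging the contact toward +y while pushing should free it and turn it clockwise, flat to the rail.

```bash
python3 - <<'E'
from h import *
x=-.009;y=-.026
arm.movel(F(-.0105,y,.036),speed=.05)
x=-.0095
for i in range(12):
    y+=.0012; 
    arm.movel(F(x,y,.036),speed=.03)
    f=np.mean([FF() for _ in range(4)],axis=0)
    print(round(arm.get_time(),2),toF(arm.get_eef_pos()),f)
    if np.hypot(*f[:2])>14: break
    if f[0]>-5: x+=.0012
    if x>-.0005: break
p,d=arm.capture("scene");cv2.imwrite("pics/s9.png",cv2.resize(p[130:310,180:400],None,fx=3,fy=3,interpolation=cv2.INTER_CUBIC))
E
```

```text
16.87 [ -9.8 -24.7  36. ] [-3.86  1.25  2.02]
17.12 [ -8.9 -23.4  35.9] [-6.47  1.35  3.14]
17.37 [ -8.4 -22.3  36. ] [-4.63  2.74  2.41]
17.62 [ -7.4 -21.   36. ] [-4.18  2.21  2.71]
17.87 [ -6.  -19.8  36. ] [-3.84  2.01  2.72]
18.12 [ -3.9 -18.9  36.1] [-0.55 -0.81 -0.18]
18.37 [ -3.1 -17.7  36.1] [ 0.58 -0.65  0.13]
18.62 [ -2.1 -16.3  36. ] [-0.05  0.12  0.32]
18.87 [ -1.  -15.1  36. ] [-0.79 -0.51 -0.56]
```

View pics/s9.png

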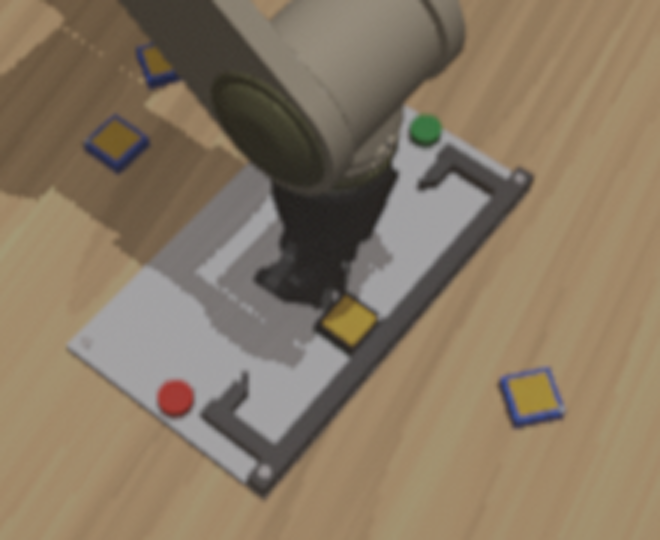

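The module has turned nearly parallel to the rail. I recentre the fingers on it and press it flat against the rail.

```bash
python3 - <<'E'
from h import *
arm.movel(F(-.010,-.018,.036),speed=.1)
arm.movel(F(-.010,-.025,.036),speed=.1)
arm.movel(F(-.003,-.025,.036),speed=.06)
x=-.002
while x<.004:
    arm.movel(F(x,-.025,.036),speed=.03)
    f=np.mean([FF() for _ in range(4)],axis=0)
    print(round(arm.get_time(),2),toF(arm.get_eef_pos()),f)
    if f[0]<-5: break
    x+=.001
p,d=arm.capture("scene");cv2.imwrite("pics/s10.png",cv2.resize(p[130:310,180:400],None,fx=3,fy=3,interpolation=cv2.INTER_CUBIC))
print(arm.get_time())
E
```

```text
19.93 [ -2.1 -24.9  36. ] [ 0.93  0.34 -0.21]
20.18 [ -1. -25.  36.] [ 0.41 -1.04  0.46]
20.43 [ -0.6 -25.   35.9] [-4.04 -0.64  1.56]
20.68 [ -0.5 -25.   35.9] [-8.44 -1.3   5.5 ]
20.7333
```

View pics/s10.png

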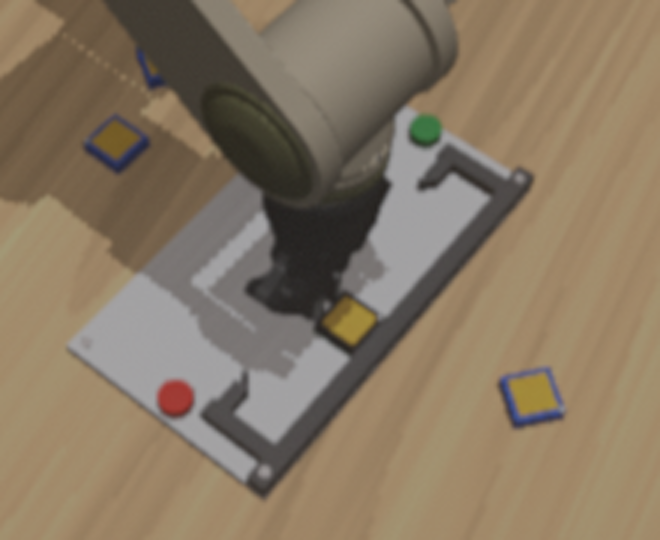

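Stiff contact at x≈−0.6 (−4 to −8 N in y-parallel push) shows the module flat against the rail. I go round to its −y side, look, and slide it along.

```bash
python3 - <<'E'
from h import *
O=eul(ori(YAW))
arm.movel(F(-.02,-.025,.037),speed=.15)
arm.movel(F(-.03,-.06,.09),speed=.25)
arm.move_gripper(0.0)
arm.movel(F(.027,-.090,.085),speed=.25)
p,d=arm.capture("top");cv2.imwrite("pics/t11.png",cv2.resize(p[120:300,170:390],None,fx=3,fy=3,interpolation=cv2.INTER_CUBIC))
T=wristT();p,d=arm.capture("wrist");cv2.imwrite("pics/w11.png",p)
o=ortho(p,T,.022,YAW,ORG,xr=(-.06,.08),yr=(-.14,.14)); cv2.imwrite("pics/o11.png",cv2.resize(o,None,fx=1.4,fy=1.4))
for c in("wrist","top"):print([(round(r["score"],2),toF(r["location"])) for r in arm.landmark_of("module_center",c)])
print(arm.get_time(),toF(arm.get_eef_pos()),FF())
E
```

```text
[(0.58, array([ 29.2, -22.9,  13.5]))]
[(0.79, array([160.8,  16.2,  12.1])), (0.66, array([ 28.6, 113.3,  15.4])), (0.47, array([-233.8,   75.2,    5.4]))]
22.3167 [ 26.3 -89.4  85. ] [-0.24  0.86  1.12]
```

View pics/t11.png

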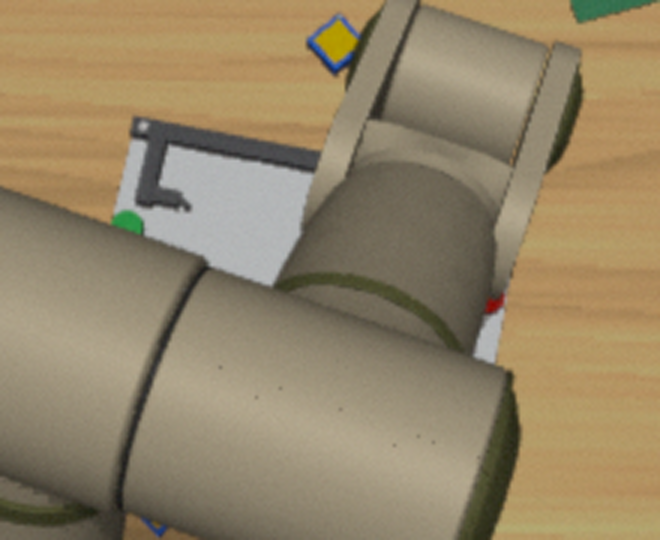

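View pics/w11.png

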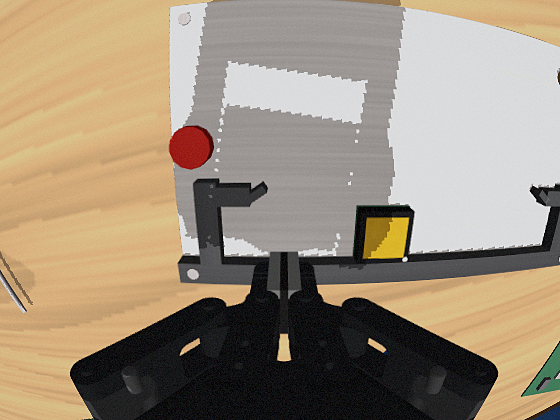

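The wrist picture shows the module flush and square against the rail at pixel (385,235), mid-rail, fixture y≈−23. Now I slide it along the rail, watching forces.

```bash
python3 - <<'E'
from h import *
arm.movel(F(.026,-.076,.085),speed=.15)
arm.movel(F(.026,-.076,.036),speed=.12)
print(round(arm.get_time(),2),toF(arm.get_eef_pos()),FF())
arm.movel(F(.0265,.0,.036),speed=.08)
print(round(arm.get_time(),2),toF(arm.get_eef_pos()),FF())
arm.movel(F(.0275,.060,.036),speed=.08)
print(round(arm.get_time(),2),toF(arm.get_eef_pos()),FF())
T=wristT();p,d=arm.capture("wrist");cv2.imwrite("pics/w12.png",p)
p,d=arm.capture("scene");cv2.imwrite("pics/s12.png",cv2.resize(p[130:310,180:400],None,fx=3,fy=3,interpolation=cv2.INTER_CUBIC))
E
```

```text
23.12 [ 26.3 -76.2  36.4] [-0.27 -0.42 -0.31]
24.23 [26.4 -0.1 35.7] [-0.09 -0.07 -0.22]
25.12 [27.6 59.9 36. ] [-0.1  -0.15  0.12]
```

View pics/s12.png

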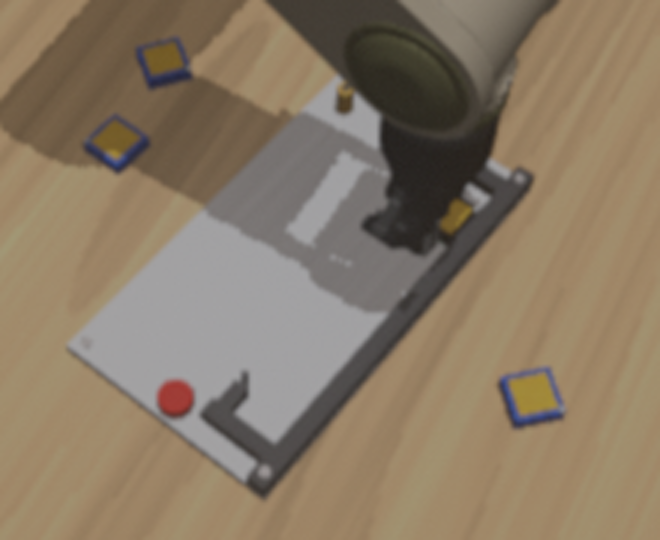

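View pics/w12.png

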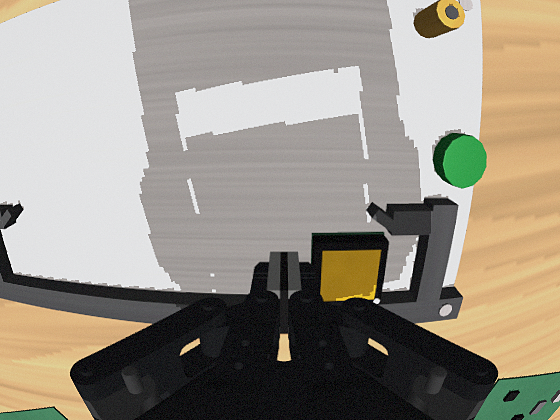

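The module (350,260 in the wrist view) is still square against the rail and about to enter the pocket. I continue with force-guarded steps.

```bash
python3 - <<'E'
from h import *
arm.movel(F(.028,.072,.036),speed=.06)
print(round(arm.get_time(),2),toF(arm.get_eef_pos()),FF())
y=.074
while y<.092:
    arm.movel(F(.028,y,.036),speed=.04)
    f=np.mean([FF() for _ in range(4)],axis=0)
    print(round(arm.get_time(),2),toF(arm.get_eef_pos()),f)
    if f[1]<-6: break
    y+=.0012
T=wristT();np.save("T13.npy",T);p,d=arm.capture("wrist");cv2.imwrite("pics/w13.png",p)
o=ortho(p,T,.022,YAW,ORG,s=.00025,xr=(-.02,.07),yr=(.05,.17)); cv2.imwrite("pics/o13.png",cv2.resize(o,None,fx=1.5,fy=1.5))
E
```

```text
25.57 [28.  72.4 36. ] [ 0.06 -0.05  0.44]
25.82 [28.  74.1 36. ] [ 0.2  -0.09 -0.37]
26.07 [28.  75.2 36. ] [ 0.5  -0.69 -0.15]
26.32 [28.  76.5 36. ] [0.4  0.3  0.47]
26.57 [28.  77.7 36. ] [-0.52  0.63 -0.07]
26.82 [28.  78.9 36. ] [-0.53 -0.14  0.2 ]
27.07 [28.  80.1 36. ] [-0.13 -0.13  0.32]
27.32 [28.  81.3 36. ] [-0.03 -0.34 -0.06]
27.57 [28.  82.1 36. ] [ 0.08 -3.16  0.58]
27.82 [28.  82.5 36. ] [-0.42 -8.75  1.  ]
```

View pics/w13.png

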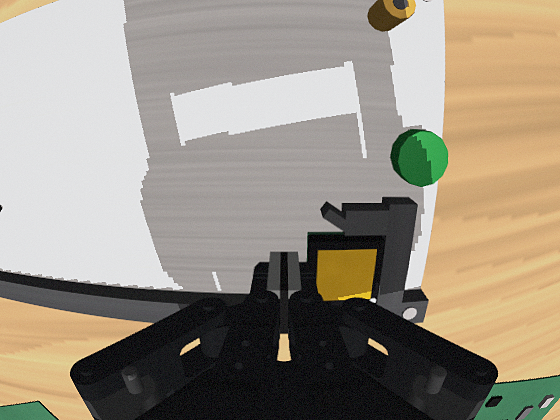

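View pics/o13.png

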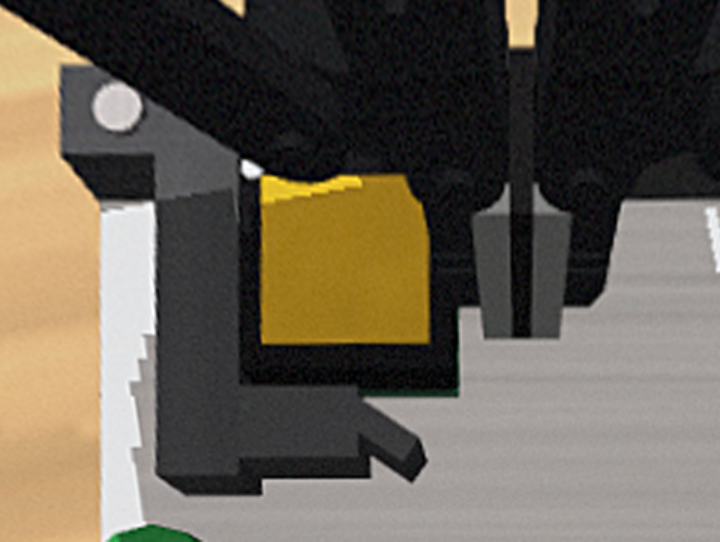

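It stopped firmly against the end stop (−8.8 N). Backing away and checking for a rail gap.

```bash
python3 - <<'E'
from h import *
arm.movel(F(.028,.060,.036),speed=.1)
arm.movel(F(.015,.045,.10),speed=.2)
arm.goto(F(-.03,.0,.16),eul(ori(YAW)))
T=wristT();p,d=arm.capture("wrist");cv2.imwrite("pics/w14.png",p)
o=ortho(p,T,.022,YAW,ORG,s=.00025,xr=(-.02,.07),yr=(.05,.17)); cv2.imwrite("pics/o14.png",cv2.resize(o,None,fx=1.5,fy=1.5))
p,d=arm.capture("top");cv2.imwrite("pics/t14.png",cv2.resize(p[140:260,180:300],None,fx=5,fy=5,interpolation=cv2.INTER_CUBIC))
for c in("wrist","top"):
  for t in("module_center","pocket_left"):print([(round(r["score"],2),toF(r["location"])) for r in arm.landmark_of(t,c)])
print(arm.get_time(),FF())
E
```

```text
[(0.65, array([ 26.4, 113. ,  13.2])), (0.58, array([157.5,  14.4,   8.2]))]
[]
[(0.64, array([159.3,  14.9,  14.8]))]
[(0.93, array([ 31.1, 113.7,  16.7]))]
29.4833 [-0.06  0.3  -0.59]
```

View pics/o14.png

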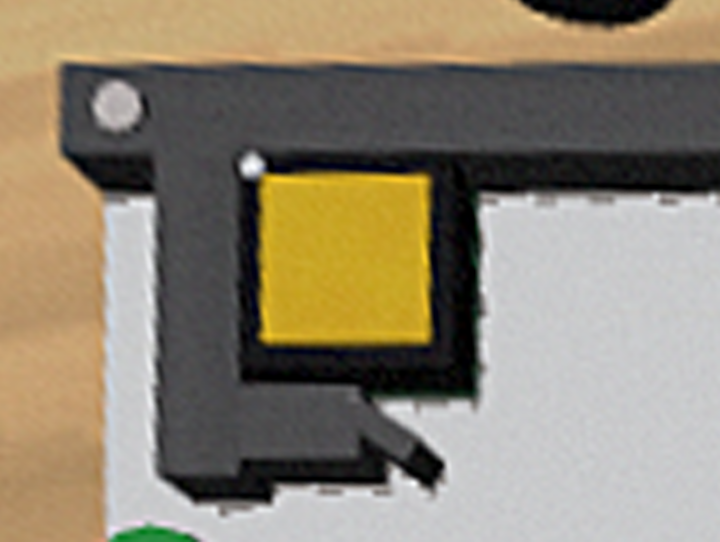

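View pics/t14.png

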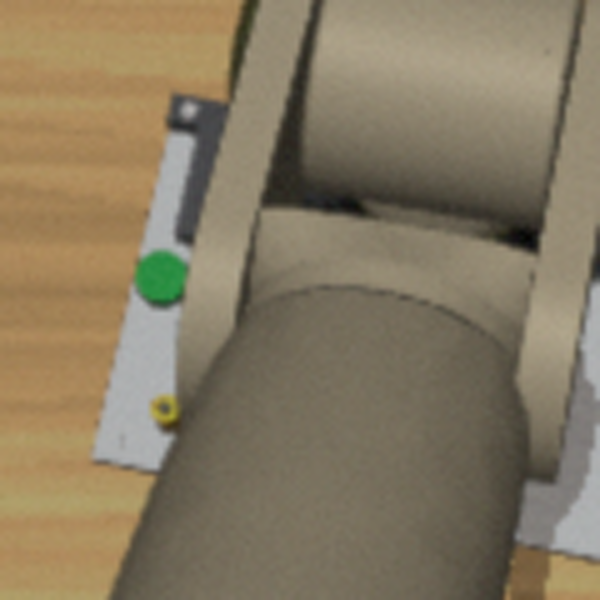

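The module is flush with the rail (label border equal on the rail and end-stop sides), the 3 mm clearance is all on the lip side, and it is square. The standoff hasn't moved and the hand is clear, so I hand it in.

```bash
python3 -c "
from station import arm
arm.close_job();print(arm.get_time())"
```

```text
the job is handed in; nothing more can be done
the job is handed in; nothing more can be done
```

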